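Make up two sequin kits

ROBOT

A 6-joint arm with a two-finger parallel gripper is mounted at the origin on the work surface. World frame = base frame: x ahead of the robot, y to its left, z up, the work surface at z = 0. Lengths are in m, angles in rad, forces in N, time in s.
With the tool pointing down it reaches from about 0.275 to 0.725 m from the base axis. Payload 15.9 kg.
Tool frame: the origin (TCP) lies on the centre line of the jaws, within the pads' length; the fingertips stand env.tip_extent ahead of it and the grasp point (between the pads) lies 8 mm behind it (env.tip_extent is the distance from the TCP to the fingertips, in m); z points along the fingers, y is the line along which they close (so a half turn about z gives the same grasp; the last joint's range is limited). The gripper opens to 85 mm and grips with 20 to 120 N. Pads are 22 mm wide; open, the fingers measure 114 mm over their backs; the gripper's body (76 mm by 85 mm) begins 54 mm behind the grasp point. The pads swing forward as they close: fully open they stand 13 mm farther back than shut.
Start: joints at [1.318, 0.213, -0.034, 1.323, 0, 1.571], TCP at [0.125, 0.484, 0.242] pointing down, gripper open.
Joint ranges: [-2.98, 2.98], [-0.74, 1.72], [-1.14, 1.35], [-2.1, 2.04], [-1.57, 1.44], [-3.14, 3.14]. Speed limits (rad/s): [1.89, 1.89, 2.39, 2.57, 3.14, 3.14].

INTERFACE

Orientations are given as a unit quaternion [x, y, z, w].
In Python, from rig import observe, grab_frame, camera_info, job, env gives the robot as it stands.
- The arm moves only by the tool apply_moves, never from a script. Its arguments are lists of equal length, an entry for each row: "offset": the shift along the tool's x, y, z in units of 30 mm (1.0 is 30 mm), a list of three; "spin": the turn about the tool's z in units of 5 degrees (1.0 is 5 degrees). In form: {"offset": [[tx, ty, tz], ...], "spin": [spin, ...]}. A call has 1 to 8 rows; each row shifts and turns the commanded pose from where the row before left it, along the tool's axes as they then stand; what a row does not reach is not made up. A row lasts 1/10 s, in which the tool goes at most 50 mm and 8.59 degrees, less where a joint would pass 70% of its speed; a pose out of reach is approached as far as the arm can. A call is refused whole if a number of a shift passes 1 or a number of a turn 1, either way. A call with a gripper value outside its range is refused whole. "jaw" is the closure, from -1 (fully open) to 1 (shut), set as the call begins (left out, the last holds). The fingers move at their own pace and stop on an object; "force" is the grip in N (left out, the last holds). Time passes only in rows, so rows that do not move let the fingers close. It gives the time, the measured TCP pose, the force, the opening and the grip force at its end, in the units of the state.
- observe(): the state, without advancing time (a new reading comes with each control period).
- grab_frame(name): name is "side" or "top"; returns (picture, depth): 400x640x3 uint8, red, green, blue; 400x640 float32, m along the optical axis (not along the pixel's ray), 0 where there is no reading.
- camera_info(name): a dict with "fx", "fy", "cx", "cy" (pixels), "R" (3x3) and "t" (3): a world point X has camera coordinates R X + t. Camera axes: x right, y down, z forward; pixel columns grow to the right and rows downward; lengths in m; the calibration is good to about 2 mm. A picture is of the moment at which its call begins. camera_info takes no time and is no camera call.
- job.finish_job(): hands the job in; it is judged then, once.
The state is a dict: "time": time; "qpos": joint angles; "qvel": joint speeds; "effort": joint torques, N m; "position": TCP position; "eef_rot": TCP orientation; "force": force on the tool from outside, world axes, zero at the start; "moment": the same for the moment, N m; "finger_gap": finger opening in m; "finger_force": force on a finger pad.
Only numpy, scipy, OpenCV 4.12 (cv2) and the standard library are available. Lean on these libraries where they do the work, as an engineer would, in place of code of your own. Each camera call takes 0.05 s, during which the arm holds its last target. There are 200 camera calls.

TASK

Make up two craft kits from the stock on the table: stand two of the three tall vials and the thread spool together upright on the floor of the round birch box, and stand the third tall vial and the squat pot upright in the lavender tray, one in each compartment. Leave the short vial, the large screw-top jar and the steel dispenser where they are, knock nothing over, and let go of everything at the end.

Things in the scene. Friction and masses are not known exactly. Their poses are not given: they have to be found in the camera images.
- vial_a: Tall slim pale greyish clear vial of sequins with a steel cap: a plain cylinder 24 mm across, 82 mm high (cap the top 14 mm, same diameter), about 45 g, standing upright. One of three identical ones, interchangeable. Origin at the centre of its underside, z up along its axis.
- vial_b: Tall slim pale greyish clear vial of sequins with a steel cap: a plain cylinder 24 mm across, 82 mm high (cap the top 14 mm, same diameter), about 45 g, standing upright. One of three identical ones, interchangeable. Origin at the centre of its underside, z up along its axis.
- vial_c: Tall slim pale greyish clear vial of sequins with a steel cap: a plain cylinder 24 mm across, 82 mm high (cap the top 14 mm, same diameter), about 45 g, standing upright. One of three identical ones, interchangeable. Origin at the centre of its underside, z up along its axis.
- spool: Thread spool standing upright: grey thread 25 mm across between light wooden end discs 28 mm across and 6 mm thick, 70 mm high in all, small dark centre hole drawn on top, about 40 g. Origin at the centre of its underside, z up.
- pot: Squat clear pot of sequins with a steel lid: cylinder 38 mm across with a 40 mm lid on its top 14 mm, 48 mm high, about 80 g, standing upright. Origin at the centre of its underside, z up.
- round_box: Open round box of bent birch, fixed on the table: outside 90 mm across and 28 mm high, inside 82 mm across with the floor 4 mm above the table (walls 4 mm). It just takes three of the slim things standing in a triangle about its centre. Origin at the centre of its underside, z up. It stands on the left or the right of the stock, the tray on the other side.
- tray: Lavender plastic bobbin tray, fixed on the table: 104 mm along its x, 154 mm along its y, 20 mm high, walls 4 mm, floor 4 mm above the table, open on top. One wall 4 mm thick and as high as the rim runs along its x through the middle, leaving two equal compartments of 96 by 71 mm whose centres are at y = +37 and -37 mm. Origin at the centre of its underside.
- short_vial: To be left alone: a short vial like the tall ones, 24 mm across but only 45 mm high, standing among the stock. Origin at the centre of its underside.
- big_jar: To be left alone: large glass jar with a steel screw-top lid, 64 mm across, 84 mm high, standing among the stock. Origin at the centre of its underside.
- dispenser: To be left alone: stainless push dispenser, 58 mm across, 82 mm high, a dished push plate 50 mm across on top, standing among the stock. Origin at the centre of its underside. Other, unlisted bystanders all stand beyond x = 0.75 m or more than 0.8 m to the sides.

How it is judged:
At the end, for the whole second after the job is handed in: Two tall vials and the spool stand in the round box (axes within 34 mm of its centre), the third tall vial and the pot in different tray compartments; all five upright within 0.12 rad, undersides on the container floor (-2 to 9 mm above the container's underside), released, at rest (angle between each of vial_a, vial_b, vial_c, spool, pot's own z axis and vertical below 0.12 rad and linear speed of each of vial_a, vial_b, vial_c, spool, pot below 0.02 m/s and angular speed of each of vial_a, vial_b, vial_c, spool, pot below 0.3 rad/s and horizontal distance between spool and round_box below 0.034 m and z of spool in the frame of round_box between -0.002 and 0.009 m and x of pot in the frame of tray between -0.046 and 0.046 m and y of pot in the frame of tray between -0.071 and 0.071 m and z of pot in the frame of tray between -0.002 and 0.009 m and (((horizontal distance between vial_b and round_box below 0.034 m and z of vial_b in the frame of round_box between -0.002 and 0.009 m) and (horizontal distance between vial_c and round_box below 0.034 m and z of vial_c in the frame of round_box between -0.002 and 0.009 m) and x of vial_a in the frame of tray between -0.046 and 0.046 m and y of vial_a in the frame of tray between -0.071 and 0.071 m and z of vial_a in the frame of tray between -0.002 and 0.009 m and ((y of vial_a in the frame of tray above 0.006 m and y of pot in the frame of tray below -0.006 m) or (y of pot in the frame of tray above 0.006 m and y of vial_a in the frame of tray below -0.006 m))) or ((horizontal distance between vial_a and round_box below 0.034 m and z of vial_a in the frame of round_box between -0.002 and 0.009 m) and (horizontal distance between vial_c and round_box below 0.034 m and z of vial_c in the frame of round_box between -0.002 and 0.009 m) and x of vial_b in the frame of tray between -0.046 and 0.046 m and y of vial_b in the frame of tray between -0.071 and 0.071 m and z of vial_b in the frame of tray between -0.002 and 0.009 m and ((y of vial_b in the frame of tray above 0.006 m and y of pot in the frame of tray below -0.006 m) or (y of pot in the frame of tray above 0.006 m and y of vial_b in the frame of tray below -0.006 m))) or ((horizontal distance between vial_a and round_box below 0.034 m and z of vial_a in the frame of round_box between -0.002 and 0.009 m) and (horizontal distance between vial_b and round_box below 0.034 m and z of vial_b in the frame of round_box between -0.002 and 0.009 m) and x of vial_c in the frame of tray between -0.046 and 0.046 m and y of vial_c in the frame of tray between -0.071 and 0.071 m and z of vial_c in the frame of tray between -0.002 and 0.009 m and ((y of vial_c in the frame of tray above 0.006 m and y of pot in the frame of tray below -0.006 m) or (y of pot in the frame of tray above 0.006 m and y of vial_c in the frame of tray below -0.006 m))))); the robot touches nothing.
It fails at once if the short vial is shifted more than 30 mm or tipped (distance of short_vial from where it was at the start of the episode above 0.03 m or angle between short_vial's own z axis and vertical above 0.4 rad).
It fails at once if the large jar is shifted more than 30 mm or tipped (distance of big_jar from where it was at the start of the episode above 0.03 m or angle between big_jar's own z axis and vertical above 0.4 rad).
It fails at once if the steel dispenser is shifted more than 30 mm or tipped (distance of dispenser from where it was at the start of the episode above 0.03 m or angle between dispenser's own z axis and vertical above 0.4 rad).
It fails at once if one of the five things to be packed is knocked over (more than about 63 degrees) (angle between any of vial_a, vial_b, vial_c, spool, pot's own z axis and vertical above 1.1 rad).
It also fails if it takes over 102 s, if anything falls off the work surface, if the arm or the gripper's body presses on something with over 40 N, if the wrist force passes 120 N, or if a joint passes its speed limit or range.

## Working session

There is one attempt and no reset: what is moved stays moved. The work goes in short steps, Python scripts to look and compute and a tool call to move; the robot and the scene stay as the last step left them, time stands still between calls to the robot, and variables do not carry over. Pictures are saved under pics/ and viewed, at most 14 in all, crops included, and the job is handed in when it is done.

Besides the shell and the picture viewer there is one more tool, called after "Request:" by a JSON object that holds its "name" and its "arguments", one argument or row to a line. apply_moves: Moves the arm, as the interface text tells. Its arguments: {"type":"object","properties":{"offset":{"type":"array","items":{"type":"array","items":{"type":"number"}}},"spin":{"type":"array","items":{"type":"number"}},"jaw":{"type":"number"},"force":{"type":"number"}},"required":["offset","spin"]}

```bash
mkdir -p pics; ls; python3 - <<'E'
from rig import observe, grab_frame, camera_info, job, env
import cv2
print(observe()); print(env.tip_extent)
for n in("side","top"):
    p,d=grab_frame(n); cv2.imwrite(f"pics/{n}0.png",p[:,:,::-1]); import numpy as np; np.savez(f"{n}0.npz",p=p,d=d)
    c=camera_info(n); print(n,c)
E
```

```text
pics
{'time': 0.0, 'qpos': array([ 1.31799475e+00,  2.13329876e-01, -3.50998255e-02,  1.32350115e+00,
        3.98880786e-05,  1.57082109e+00]), 'qvel': array([ 8.81877040e-04,  1.39184900e-03, -5.54725649e-04, -7.40353790e-04,
       -5.27344451e-04,  6.43385124e-05]), 'effort': array([-1.35133283e-03, -6.86153555e+01,  4.87122917e+01,  1.72734435e-02,
       -1.26272785e-04,  1.42191163e-05]), 'position': array([0.12495965, 0.48377278, 0.24181313]), 'eef_rot': array([ 1.26076742e-01,  9.92020329e-01, -5.60224851e-04, -9.12897664e-05]), 'force': array([ 0.27584022, -0.63295144, -0.03561486]), 'moment': array([-0.04064595, -0.05328666,  0.02531653]), 'finger_force': 0.0, 'finger_gap': 0.08527048679956051}
0.011
side {'fx': 380.48040859391944, 'fy': 380.48040859391944, 'cx': 314.3291888068338, 'cy': 200.3120384793295, 'R': array([[ 0.92508443, -0.37927852, -0.01914678],
       [-0.31132086, -0.72852792, -0.61018554],
       [ 0.21748131,  0.57043394, -0.79202715]]), 't': array([-0.49869208,  0.18395788,  0.64963543])}
top {'fx': 407.91486540224446, 'fy': 407.91486540224446, 'cx': 323.2587365016072, 'cy': 203.7312791385599, 'R': array([[ 0.00933343, -0.99986586,  0.0134591 ],
       [-0.9952168 , -0.01059728, -0.09711451],
       [ 0.09724411, -0.01248831, -0.99518221]]), 't': array([-0.01327747,  0.57335197,  0.83036654])}
```

View pics/top0.png

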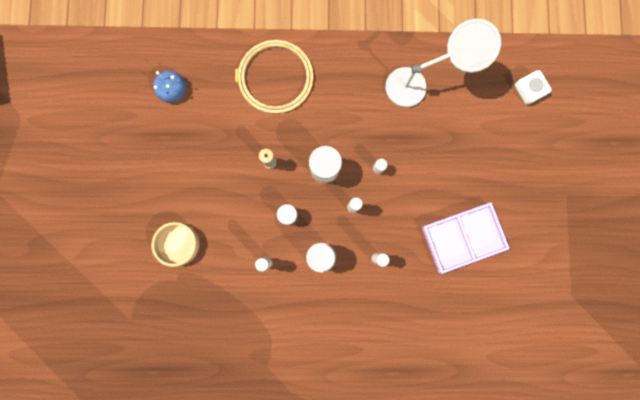

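View pics/side0.png

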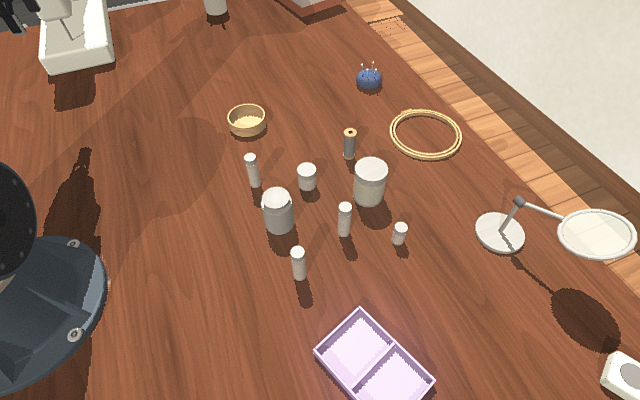

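Top view: round box at (176,244), tray at (466,238), spool at (267,157), and pot at (287,214). The tall vials are at (355,205), (263,264) and (381,260), and the short vial is at (380,166). The two big jars are at (325,164) and (320,258). The side view agrees with this.

```bash
cat > h.py <<'E'
import numpy as np, cv2
from rig import camera_info
def cloud(n,p,d):
    c=camera_info(n); v,u=np.mgrid[:d.shape[0],:d.shape[1]]
    X=np.stack([(u-c['cx'])/c['fx']*d,(v-c['cy'])/c['fy']*d,d],-1)
    W=(X-c['t'])@c['R']; W[d<=0]=np.nan
    return W
def load(n,k=0):
    f=np.load(f"{n}{k}.npz"); return cloud(n,f['p'],f['d']),f['p']
E
python3 - <<'E'
from h import *
px={'spool':(267,156),'jarA':(325,160),'short':(380,165),'pot':(287,213),'v355':(355,204),'v263':(263,264),'jarB':(320,256),'v381':(382,259)}
Ws={n:load(n)[0] for n in('top','side')}
for n in Ws:
    W=Ws[n]; z=W[...,2]; m=np.isfinite(z)&(W[...,0]>.2)&(W[...,0]<.75)&(abs(W[...,1])<.6)
    print(n,'table z',np.median(z[m&(z<.01)]))
    for k,(u,v) in px.items():
        c0=Ws['top'][v,u]
        r=.045 if 'jar' in k else .026
        s=m&(np.hypot(W[...,0]-c0[0],W[...,1]-c0[1])<r)&(z>.02)
        zt=np.percentile(z[s],90); t=s&(z>zt-.005)
        P=W[t][:,:2]; 
        c,rad=cv2.minEnclosingCircle(P.astype(np.float32))
        print(k,s.sum(),'zt',zt.round(4),'n',t.sum(),'mean',P.mean(0).round(4),'circ',np.round(c,4),round(rad,4))
W,p=load('top')
for nm,(u0,u1,v0,v1) in {'box':(145,205,215,272),'tray':(415,515,198,280)}.items():
    s=W[v0:v1,u0:u1]; z=s[...,2]
    zr=.028 if nm=='box' else .02
    t=np.isfinite(z)&(z>zr-.006)&(z<zr+.008)
    P=s[t][:,:2].astype(np.float32); print(nm,t.sum(),np.median(z[t]),cv2.minEnclosingCircle(P),cv2.minAreaRect(P*1000))
    s=Ws['side']; z=s[...,2]; c=P.mean(0)
    t=np.isfinite(z)&(z>zr-.006)&(z<zr+.008)&(np.hypot(*(s[...,:2]-c).transpose(2,0,1))<.105)
    P=s[t][:,:2].astype(np.float32); print(' side',t.sum(),np.median(z[t]),cv2.minEnclosingCircle(P),cv2.minAreaRect(P*1000))
E
```

```text
top table z 0.0005807160218294665
spool 197 zt 0.0723 n 145 mean [0.6667 0.11  ] circ [0.6666 0.1102] 0.0138
jarA 892 zt 0.0863 n 784 mean [ 0.6525 -0.0098] circ [ 0.653  -0.0093] 0.0323
short 126 zt 0.0471 n 98 mean [ 0.656 -0.127] circ [ 0.6561 -0.1272] 0.0119
pot 300 zt 0.0507 n 282 mean [0.55   0.0675] circ [0.5499 0.0677] 0.0199
v355 149 zt 0.084 n 109 mean [ 0.5701 -0.071 ] circ [ 0.5699 -0.0711] 0.0118
v263 160 zt 0.084 n 119 mean [0.4496 0.1116] circ [0.4496 0.1117] 0.0119
jarB 657 zt 0.0825 n 483 mean [ 0.464  -0.0035] circ [ 0.4641 -0.0036] 0.0249
v381 164 zt 0.0834 n 116 mean [ 0.4604 -0.1234] circ [ 0.4602 -0.1235] 0.0118
side table z -0.0007647992647375624
spool 276 zt 0.0695 n 108 mean [0.6651 0.1058] circ [0.6645 0.1071] 0.0142
jarA 1285 zt 0.0837 n 695 mean [ 0.6508 -0.0145] circ [ 0.6517 -0.0129] 0.0324
short 207 zt 0.0448 n 131 mean [ 0.6541 -0.1306] circ [ 0.6549 -0.1295] 0.0125
pot 370 zt 0.0479 n 241 mean [0.5489 0.0638] circ [0.5491 0.0648] 0.0202
v355 355 zt 0.0813 n 130 mean [ 0.5682 -0.0748] circ [ 0.5682 -0.0737] 0.0125
v263 321 zt 0.0812 n 102 mean [0.4486 
[... 279 characters left out ...]
59601) ((486.79071044921875, 301.6728515625), (88.56767272949219, 88.58660888671875), 45.152503967285156)
 side 224 0.02615786859849424 ((0.48673343658447266, 0.2993335723876953), 0.04675634205341339) ((486.3232116699219, 299.01629638671875), (89.09391784667969, 87.36856842041016), 67.14137268066406)
tray 660 0.01920901221824299 ((0.5064440965652466, -0.31122487783432007), 0.09180834889411926) ((506.401611328125, -311.4043884277344), (104.23271179199219, 154.74937438964844), 20.06853485107422)
 side 1023 0.018482968839849536 ((0.5049917697906494, -0.31361323595046997), 0.09186194837093353) ((504.7449645996094, -313.5865783691406), (104.61141204833984, 154.04495239257812), 19.749483108520508)
```

Positions averaged over both views (m):

| Thing | x | y |
|---|---|---|
| Vial | 0.449 | 0.110 |
| Vial | 0.460 | -0.1245 |
| Vial | 0.569 | -0.072 |
| Spool | 0.6655 | 0.1085 |
| Pot | 0.5495 | 0.066 |
| Round box | 0.487 | 0.300 |
| Tray (turned 20°) | 0.5055 | -0.3125 |

First I turn the tool so its y lies along world x. Its x then lies along world y.

Request:
{"name": "apply_moves", "arguments": {
  "offset": [
    [0, 0, 0.32],
    [0, 0, 0.32],
    [0, 0, 0.32],
    [0, 0, 0.32],
    [0, 0, 0.32],
    [0, 0, 0.32],
    [0, 0, 0.32],
    [0, 0, 0.32]
  ],
  "spin": [1, 1, 1, 1, 1, 1, 1, 1],
  "jaw": -0.2,
  "force": 30
}}

```text
time: 0.9
position: [0.125, 0.4839, 0.1649]
eef_rot: [0.459, 0.888, -0.0, 0.0]
force: [0.5, 0.2, 0.8]
finger_gap: 0.0508
finger_force: 0.0
```

Request:
{"name": "apply_moves", "arguments": {
  "offset": [
    [0, 0, 0],
    [0, 0, 0],
    [0, 0, 0],
    [0, 0, 0],
    [0, 0, 0],
    [0, 0, 0],
    [0, 0, 0],
    [0, 0, 0]
  ],
  "spin": [1, 1, 1, 1, 1, 1, 1, 0.1]
}}

```text
time: 1.7
position: [0.125, 0.4839, 0.1652]
eef_rot: [0.708, 0.707, -0.0, 0.0]
force: [0.1, 0.2, -1.5]
finger_gap: 0.0511
finger_force: 0.0
```

Request:
{"name": "apply_moves", "arguments": {
  "offset": [
    [-0.9, 0.8, 0],
    [-0.9, 0.8, 0],
    [-0.9, 0.8, 0],
    [-0.9, 0.8, 0],
    [-0.9, 0.8, 0],
    [-0.9, 0.8, 0],
    [-0.9, 0.8, 0],
    [-0.9, 0.8, 0]
  ],
  "spin": [0, 0, 0, 0, 0, 0, 0, 0]
}}

```text
time: 2.5
position: [0.3178, 0.2669, 0.1655]
eef_rot: [0.706, 0.708, 0.0, -0.0]
force: [0.8, 0.7, -0.5]
finger_gap: 0.0514
finger_force: 0.0
```

Request:
{"name": "apply_moves", "arguments": {
  "offset": [
    [-0.8, 0.6, 0],
    [-0.8, 0.6, 0],
    [-0.8, 0.6, 0],
    [-0.8, 0.6, 0],
    [-0.8, 0.6, 0],
    [-0.8, 0.7, 0],
    [-0.5, 0.7, 0],
    [0, 0, 0]
  ],
  "spin": [0, 0, 0, 0, 0, 0, 0, 0]
}}

```text
time: 3.3
position: [0.4509, 0.1075, 0.1653]
eef_rot: [0.707, 0.707, 0.0, 0.0]
force: [-0.1, -0.3, 0.1]
finger_gap: 0.051
finger_force: 0.0
```

Request:
{"name": "apply_moves", "arguments": {
  "offset": [
    [0, 0, 0.5],
    [0, 0, 0.6],
    [0, 0, 0.7],
    [0, 0, 0.7],
    [0, 0, 0.7],
    [0, 0, 0.5],
    [0, 0, 0.27],
    [0, 0, 0]
  ],
  "spin": [0, 0, 0, 0, 0, 0, 0, 0]
}}

```text
time: 4.1
position: [0.4483, 0.1093, 0.0457]
eef_rot: [0.707, 0.708, -0.001, -0.0]
force: [0.0, -0.7, 0.3]
finger_gap: 0.051
finger_force: 0.0
```

Request:
{"name": "apply_moves", "arguments": {
  "offset": [
    [0, 0, 0],
    [0, 0, 0],
    [0, 0, 0],
    [0, 0, 0],
    [0, 0, 0],
    [0, 0, 0]
  ],
  "spin": [0, 0, 0, 0, 0, 0],
  "jaw": 1,
  "force": 30
}}

```text
time: 4.7
position: [0.4497, 0.1094, 0.0472]
eef_rot: [0.707, 0.707, 0.001, 0.0]
force: [-1.5, 0.6, 6.0]
finger_gap: 0.0232
finger_force: 29.3
```

Request:
{"name": "apply_moves", "arguments": {
  "offset": [
    [0, 0, -0.2],
    [0, 0, -0.5],
    [0, 0, -0.7],
    [0, 0, -0.7],
    [0, 0, -0.7],
    [0, 0, -0.6],
    [0, 0, -0.6],
    [0, 0, 0]
  ],
  "spin": [0, 0, 0, 0, 0, 0, 0, 0]
}}

```text
time: 5.5
position: [0.4504, 0.1095, 0.169]
eef_rot: [0.707, 0.707, 0.002, 0.001]
force: [-0.1, 0.4, -1.7]
finger_gap: 0.0235
finger_force: 29.5
```

Request:
{"name": "apply_moves", "arguments": {
  "offset": [
    [0.5, 0.1, 0],
    [0.9, 0.3, 0],
    [1, 0.3, 0],
    [1, 0.3, 0],
    [1, 0.3, 0],
    [1, 0.3, 0],
    [0.8, 0.2, 0],
    [0.53, 0.1, 0]
  ],
  "spin": [0, 0, 0, 0, 0, 0, 0, 0]
}}

```text
time: 6.3
position: [0.5057, 0.3135, 0.1651]
eef_rot: [0.707, 0.708, -0.001, -0.0]
force: [-0.0, -0.3, -0.3]
finger_gap: 0.0232
finger_force: 29.5
```

Request:
{"name": "apply_moves", "arguments": {
  "offset": [
    [0, 0, 0],
    [0, 0, 0.5],
    [0, 0, 0.7],
    [0, 0, 0.7],
    [0, 0, 0.7],
    [0, 0, 0.6],
    [0, 0, 0.4],
    [0, 0, 0.1]
  ],
  "spin": [0, 0, 0, 0, 0, 0, 0, 0]
}}

```text
time: 7.1
position: [0.5051, 0.3105, 0.0539]
eef_rot: [0.707, 0.707, -0.001, -0.0]
force: [0.0, -0.2, -0.7]
finger_gap: 0.0232
finger_force: 29.5
```

Request:
{"name": "apply_moves", "arguments": {
  "offset": [
    [0, 0, 0.07],
    [0, 0, 0.06],
    [0, 0, 0]
  ],
  "spin": [0, 0, 0]
}}

```text
time: 7.4
position: [0.5064, 0.3113, 0.052]
eef_rot: [0.707, 0.707, 0.0, 0.0]
force: [0.2, 0.4, -0.8]
finger_gap: 0.0232
finger_force: 29.5
```

Request:
{"name": "apply_moves", "arguments": {
  "offset": [
    [0, 0, 0],
    [0, 0, 0],
    [0, 0, 0],
    [0, 0, 0]
  ],
  "spin": [0, 0, 0, 0],
  "jaw": 0.1
}}

```text
time: 7.8
position: [0.5062, 0.3111, 0.0516]
eef_rot: [0.707, 0.707, 0.0, 0.0]
force: [0.0, -0.4, -1.0]
finger_gap: 0.0383
finger_force: 0.0
```

Request:
{"name": "apply_moves", "arguments": {
  "offset": [
    [0, 0, -0.2],
    [0, 0, -0.5],
    [0, 0, -0.7],
    [0, 0, -0.7],
    [0, 0, -0.7],
    [0, 0, -0.6],
    [0, 0, -0.43],
    [0, 0, 0]
  ],
  "spin": [0, 0, 0, 0, 0, 0, 0, 0]
}}

```text
time: 8.6
position: [0.5069, 0.3116, 0.1685]
eef_rot: [0.707, 0.707, 0.002, 0.0]
force: [1.0, 0.2, -0.6]
finger_gap: 0.038
finger_force: 0.0
```

Request:
{"name": "apply_moves", "arguments": {
  "offset": [
    [-1, 0.3, 0],
    [-1, 0.3, 0],
    [-1, 0.3, 0],
    [-1, 0.3, 0],
    [-1, 0.3, 0],
    [-1, 0.2, 0],
    [-1, 0.2, 0],
    [-1, 0.2, 0]
  ],
  "spin": [0, 0, 0, 0, 0, 0, 0, 0],
  "jaw": -0.2
}}

```text
time: 9.4
position: [0.569, 0.0698, 0.1657]
eef_rot: [0.707, 0.707, -0.0, -0.0]
force: [-1.0, 0.9, 0.5]
finger_gap: 0.051
finger_force: 0.0
```

```bash
cat > box.py <<'E'
import sys; from h import *; from rig import grab_frame, observe
k=sys.argv[1]; print(observe()['position'])
for n in('top','side'):
    p,d=grab_frame(n); cv2.imwrite(f'pics/{n}{k}.png',p[:,:,::-1]); np.savez(f'{n}{k}.npz',p=p,d=d); W=cloud(n,p,d); z=W[...,2]
    for nm,c0 in (('box',(.487,.3)),('tray',(.5055,-.3125))):
        near=np.isfinite(z)&(np.hypot(W[...,0]-c0[0],W[...,1]-c0[1])<.1)
        t=(near&(z>.04)).astype(np.uint8); q,l=cv2.connectedComponents(t)
        for i in range(1,q):
            s=l==i
            if s.sum()<20: continue
            zt=np.percentile(z[s],90); s&=z>zt-.006
            c,r=cv2.minEnclosingCircle(W[s][:,:2].astype(np.float32)); print(n,nm,'zt',zt.round(4),np.round(c,4),round(r,4))
E
python3 box.py 1
```

```text
[0.56898296 0.06981967 0.16574059]
side box zt 0.0849 [0.5057 0.3104] 0.0131
```

Request:
{"name": "apply_moves", "arguments": {
  "offset": [
    [-0.8, 0, 0],
    [-0.9, 0, 0],
    [-0.9, 0, 0],
    [-0.9, 0, 0],
    [-0.8, 0, 0],
    [-0.52, 0, 0],
    [0, 0, 0]
  ],
  "spin": [0, 0, 0, 0, 0, 0, 0]
}}

```text
time: 10.2
position: [0.569, -0.0746, 0.166]
eef_rot: [0.708, 0.707, -0.0, -0.0]
force: [0.1, 1.2, 0.7]
finger_gap: 0.0512
finger_force: 0.0
```

Request:
{"name": "apply_moves", "arguments": {
  "offset": [
    [0, 0, 0.5],
    [0, 0, 0.7],
    [0, 0, 0.7],
    [0, 0, 0.7],
    [0, 0, 0.7],
    [0, 0, 0.5],
    [0, 0, 0.2],
    [0, 0, 0]
  ],
  "spin": [0, 0, 0, 0, 0, 0, 0, 0]
}}

```text
time: 11.0
position: [0.5688, -0.0727, 0.0458]
eef_rot: [0.707, 0.707, -0.0, -0.001]
force: [0.6, -0.6, 0.4]
finger_gap: 0.0512
finger_force: 0.0
```

Request:
{"name": "apply_moves", "arguments": {
  "offset": [
    [0, 0, 0],
    [0, 0, 0],
    [0, 0, 0],
    [0, 0, 0],
    [0, 0, 0],
    [0, 0, 0]
  ],
  "spin": [0, 0, 0, 0, 0, 0],
  "jaw": 1
}}

```text
time: 11.6
position: [0.5698, -0.0734, 0.0473]
eef_rot: [0.707, 0.707, 0.001, 0.0]
force: [-1.1, 0.6, 6.1]
finger_gap: 0.0232
finger_force: 29.6
```

Request:
{"name": "apply_moves", "arguments": {
  "offset": [
    [0, 0, -0.2],
    [0, 0, -0.5],
    [0, 0, -0.7],
    [0, 0, -0.7],
    [0, 0, -0.7],
    [0, 0, -0.6],
    [0, 0, -0.6],
    [0, 0, 0]
  ],
  "spin": [0, -1, -1, -1, -1, -1, -1, -1]
}}

```text
time: 12.4
position: [0.5703, -0.0737, 0.1694]
eef_rot: [0.46, 0.888, 0.001, 0.002]
force: [0.1, -0.4, -1.1]
finger_gap: 0.0231
finger_force: 29.4
```

Request:
{"name": "apply_moves", "arguments": {
  "offset": [
    [0, 0, 0],
    [0, 0, 0],
    [0, 0, 0],
    [0.6, 0.4, 0],
    [0.9, 0.6, 0],
    [0.9, 0.6, 0],
    [0.9, 0.6, 0],
    [0.9, 0.6, 0]
  ],
  "spin": [-1, -1, -1, 0, 0, 0, 0, 0]
}}

```text
time: 13.2
position: [0.5262, 0.0729, 0.167]
eef_rot: [0.342, 0.94, 0.0, 0.0]
force: [0.2, -0.1, -0.7]
finger_gap: 0.0235
finger_force: 29.4
```

Request:
{"name": "apply_moves", "arguments": {
  "offset": [
    [0.9, 0.7, 0],
    [0.9, 0.7, 0],
    [0.9, 0.7, 0],
    [0.9, 0.7, 0],
    [0.9, 0.7, 0],
    [0.9, 0.7, 0],
    [0.8, 0.43, 0],
    [0.42, 0.2, 0]
  ],
  "spin": [0, 0, 0, 0, 0, 0, 0, 0]
}}

```text
time: 14.0
position: [0.4668, 0.3123, 0.1667]
eef_rot: [0.341, 0.94, 0.0, -0.0]
force: [-0.2, 0.5, -0.6]
finger_gap: 0.0235
finger_force: 29.4
```

Request:
{"name": "apply_moves", "arguments": {
  "offset": [
    [0, 0, 0],
    [0, 0, 0.5],
    [0, 0, 0.7],
    [0, 0, 0.7],
    [0, 0, 0.7],
    [0, 0, 0.6],
    [0, 0, 0.4],
    [0, 0, 0.1]
  ],
  "spin": [0, 0, 0, 0, 0, 0, 0, 0]
}}

```text
time: 14.8
position: [0.4674, 0.3094, 0.0545]
eef_rot: [0.342, 0.94, -0.001, -0.0]
force: [-0.8, -0.5, -0.7]
finger_gap: 0.0227
finger_force: 29.5
```

Request:
{"name": "apply_moves", "arguments": {
  "offset": [
    [0, 0, 0.07],
    [0, 0, 0.06],
    [0, 0, 0]
  ],
  "spin": [0, 0, 0]
}}

```text
time: 15.1
position: [0.4679, 0.3106, 0.052]
eef_rot: [0.342, 0.94, 0.0, 0.0]
force: [0.9, 0.4, -0.4]
finger_gap: 0.0231
finger_force: 29.5
```

Request:
{"name": "apply_moves", "arguments": {
  "offset": [
    [0, 0, 0],
    [0, 0, 0],
    [0, 0, 0],
    [0, 0, 0]
  ],
  "spin": [0, 0, 0, 0],
  "jaw": 0.1
}}

```text
time: 15.5
position: [0.4676, 0.3106, 0.0516]
eef_rot: [0.342, 0.94, 0.0, 0.0]
force: [0.0, 0.8, -0.4]
finger_gap: 0.0381
finger_force: 0.0
```

Request:
{"name": "apply_moves", "arguments": {
  "offset": [
    [0, 0, -0.2],
    [0, 0, -0.5],
    [0, 0, -0.7],
    [0, 0, -0.7],
    [0, 0, -0.7],
    [0, 0, -0.6],
    [0, 0, -0.43],
    [0, 0, 0]
  ],
  "spin": [0, 0, 0, 0, 0, 1, 1, 1]
}}

```text
time: 16.3
position: [0.4684, 0.311, 0.1688]
eef_rot: [0.463, 0.886, 0.001, 0.001]
force: [0.8, 0.1, -0.7]
finger_gap: 0.0383
finger_force: 0.0
```

Request:
{"name": "apply_moves", "arguments": {
  "offset": [
    [0, 0, 0],
    [0, 0, 0],
    [0, 0, 0],
    [0, 0, 0],
    [0, 0, 0],
    [0, 0, 0],
    [0, 0, 0],
    [-1, 0.9, 0]
  ],
  "spin": [1, 1, 1, 1, 1, 1, 1, 0],
  "jaw": -0.2
}}

```text
time: 17.1
position: [0.4931, 0.2826, 0.167]
eef_rot: [0.707, 0.707, 0.0, -0.0]
force: [1.2, 1.2, -0.2]
finger_gap: 0.0511
finger_force: 0.0
```

Request:
{"name": "apply_moves", "arguments": {
  "offset": [
    [-0.9, 0.9, 0],
    [-0.9, 0.9, 0],
    [-0.9, 0.9, 0],
    [-0.9, 0.9, 0],
    [-0.9, 0.9, 0],
    [-0.8, 0.8, 0],
    [-0.47, 0.37, 0],
    [0, 0, 0]
  ],
  "spin": [0, 0, 0, 0, 0, 0, 0, 0]
}}

```text
time: 17.9
position: [0.6658, 0.1053, 0.1662]
eef_rot: [0.708, 0.706, -0.0, 0.0]
force: [-0.8, 0.5, -0.4]
finger_gap: 0.0509
finger_force: 0.0
```

Request:
{"name": "apply_moves", "arguments": {
  "offset": [
    [0, 0, 0.5],
    [0, 0, 0.7],
    [0, 0, 0.7],
    [0, 0, 0.7],
    [0, 0, 0.5],
    [0, 0, 0.3],
    [0, 0, 0.2],
    [0, 0, 0]
  ],
  "spin": [0, 0, 0, 0, 0, 0, 0, 0]
}}

```text
time: 18.7
position: [0.6644, 0.1077, 0.0583]
eef_rot: [0.707, 0.707, -0.0, -0.0]
force: [0.8, 0.6, 0.3]
finger_gap: 0.0511
finger_force: 0.0
```

Request:
{"name": "apply_moves", "arguments": {
  "offset": [
    [0, 0, 0],
    [0, 0, 0],
    [0, 0, 0],
    [0, 0, 0],
    [0, 0, 0],
    [0, 0, 0]
  ],
  "spin": [0, 0, 0, 0, 0, 0],
  "jaw": 1
}}

```text
time: 19.3
position: [0.6653, 0.1075, 0.0593]
eef_rot: [0.707, 0.707, 0.001, 0.0]
force: [-0.6, 0.6, 7.4]
finger_gap: 0.0263
finger_force: 29.4
```

Request:
{"name": "apply_moves", "arguments": {
  "offset": [
    [0, 0, -0.2],
    [0, 0, -0.5],
    [0, 0, -0.7],
    [0, 0, -0.7],
    [0, 0, -0.7],
    [0, 0, -0.6],
    [0, 0, -0.6],
    [0, 0, 0]
  ],
  "spin": [0, 0, 0, 0, 0, 0, 0, 0]
}}

```text
time: 20.1
position: [0.6658, 0.1076, 0.1813]
eef_rot: [0.707, 0.707, 0.002, 0.001]
force: [0.4, -0.4, -0.0]
finger_gap: 0.0261
finger_force: 29.5
```

```bash
python3 box.py 2
```

```text
[0.66578617 0.10757006 0.18129865]
side box zt 0.0852 [0.5054 0.3104] 0.0135
side box zt 0.0851 [0.467  0.3093] 0.0126
```

```bash
python3 -c "
import cv2;i=cv2.imread('pics/side2.png')[40:240,200:440];cv2.imwrite('pics/c2.png',cv2.resize(i,None,fx=3,fy=3))"
```

```text
(no output)
```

View pics/c2.png

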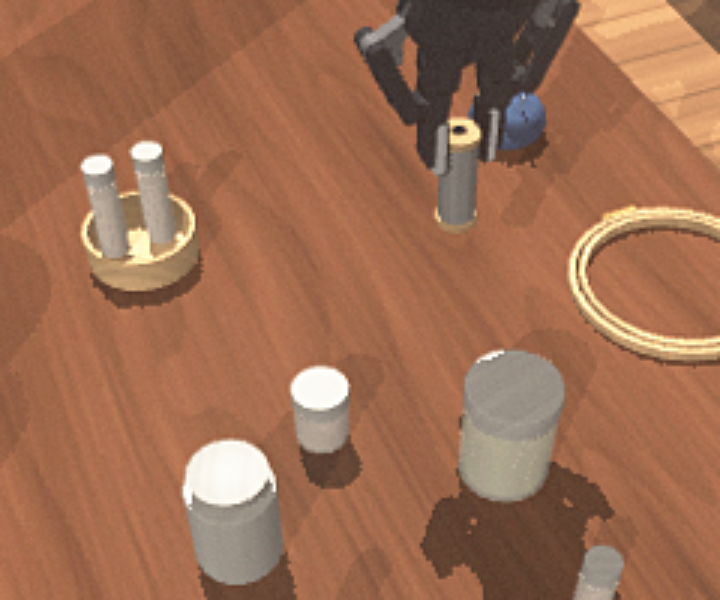

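The spool hangs upright in the jaws at crop (458,175). Both vials stand upright in the box at crop (105,205) and (150,195).

Request:
{"name": "apply_moves", "arguments": {
  "offset": [
    [0.5, -0.5, 0],
    [0.9, -0.9, 0],
    [0.9, -0.9, 0],
    [0.9, -0.9, 0],
    [0.9, -0.9, 0],
    [0.9, -0.9, 0],
    [0.5, -0.6, 0],
    [0.17, -0.33, 0]
  ],
  "spin": [0, 0, 0, 0, 0, 0, 0, 0]
}}

```text
time: 21.0
position: [0.4848, 0.2785, 0.1775]
eef_rot: [0.706, 0.708, -0.001, -0.0]
force: [0.8, -0.6, 0.0]
finger_gap: 0.0261
finger_force: 29.6
```

Request:
{"name": "apply_moves", "arguments": {
  "offset": [
    [0, 0, 0],
    [0, 0, 0.5],
    [0, 0, 0.7],
    [0, 0, 0.8],
    [0, 0, 0.7],
    [0, 0, 0.6],
    [0, 0, 0.4],
    [0, 0, 0]
  ],
  "spin": [0, 0, 0, 0, 0, 0, 0, 0]
}}

```text
time: 21.8
position: [0.4865, 0.2763, 0.0657]
eef_rot: [0.707, 0.707, -0.001, -0.0]
force: [-0.8, -0.4, 0.7]
finger_gap: 0.0261
finger_force: 29.6
```

Request:
{"name": "apply_moves", "arguments": {
  "offset": [
    [0, 0, 0.07],
    [0, 0, 0.06],
    [0, 0, 0]
  ],
  "spin": [0, 0, 0]
}}

```text
time: 22.1
position: [0.4871, 0.2776, 0.064]
eef_rot: [0.707, 0.707, 0.0, 0.0]
force: [-0.5, -0.9, -0.6]
finger_gap: 0.0262
finger_force: 29.6
```

Request:
{"name": "apply_moves", "arguments": {
  "offset": [
    [0, 0, 0],
    [0, 0, 0],
    [0, 0, 0],
    [0, 0, 0]
  ],
  "spin": [0, 0, 0, 0],
  "jaw": 0.0
}}

```text
time: 22.5
position: [0.4868, 0.2775, 0.0636]
eef_rot: [0.707, 0.707, 0.0, 0.0]
force: [-1.0, -0.3, 0.1]
finger_gap: 0.0428
finger_force: 0.0
```

Request:
{"name": "apply_moves", "arguments": {
  "offset": [
    [0, 0, -0.2],
    [0, 0, -0.5],
    [0, 0, -0.7],
    [0, 0, -0.7],
    [0, 0, -0.7],
    [0, 0, -0.6],
    [0, 0, 0],
    [0, 0, 0]
  ],
  "spin": [0, 0, 0, 0, 0, 0, 0, 0]
}}

```text
time: 23.3
position: [0.4869, 0.2776, 0.1656]
eef_rot: [0.707, 0.707, 0.0, 0.0]
force: [0.2, -0.2, -1.0]
finger_gap: 0.0428
finger_force: 0.0
```

Request:
{"name": "apply_moves", "arguments": {
  "offset": [
    [-1, -0.1, 0],
    [-1, -0.1, 0],
    [-1, -0.1, 0],
    [-1, -0.1, 0],
    [-1, -0.1, 0],
    [-1, -0.1, 0],
    [-1, -0.1, 0],
    [-1, -0.1, 0]
  ],
  "spin": [0, 0, 0, 0, 0, 0, 0, 0],
  "jaw": -0.2
}}

```text
time: 24.1
position: [0.462, 0.0363, 0.1646]
eef_rot: [0.707, 0.707, -0.001, -0.0]
force: [1.3, 1.0, -0.5]
finger_gap: 0.0511
finger_force: 0.0
```

Request:
{"name": "apply_moves", "arguments": {
  "offset": [
    [-1, -0.1, 0],
    [-1, -0.03, 0],
    [-1, 0, 0],
    [-1, 0, 0],
    [-0.9, 0, 0],
    [-0.52, 0, 0],
    [0, 0, 0]
  ],
  "spin": [0, 0, 0, 0, 0, 0, 0]
}}

```text
time: 24.8
position: [0.4584, -0.1265, 0.1645]
eef_rot: [0.708, 0.706, -0.0, -0.001]
force: [-0.7, -0.1, -0.2]
finger_gap: 0.0513
finger_force: 0.0
```

Request:
{"name": "apply_moves", "arguments": {
  "offset": [
    [0, 0, 0.5],
    [0, 0, 0.7],
    [0, 0, 0.7],
    [0, 0, 0.7],
    [0, 0, 0.7],
    [0, 0, 0.5],
    [0, 0, 0.17],
    [0, 0, 0]
  ],
  "spin": [0, 0, 0, 0, 0, 0, 0, 0]
}}

```text
time: 25.6
position: [0.4583, -0.1244, 0.0458]
eef_rot: [0.707, 0.707, -0.0, -0.001]
force: [0.6, 0.7, -0.2]
finger_gap: 0.0515
finger_force: 0.0
```

Request:
{"name": "apply_moves", "arguments": {
  "offset": [
    [0, 0, 0],
    [0, 0, 0],
    [0, 0, 0],
    [0, 0, 0],
    [0, 0, 0],
    [0, 0, 0]
  ],
  "spin": [0, 0, 0, 0, 0, 0],
  "jaw": 1
}}

```text
time: 26.2
position: [0.4595, -0.1252, 0.047]
eef_rot: [0.707, 0.707, 0.0, 0.0]
force: [-0.0, 0.9, 6.9]
finger_gap: 0.0235
finger_force: 30.6
```

Request:
{"name": "apply_moves", "arguments": {
  "offset": [
    [0, 0, -0.2],
    [0, 0, -0.5],
    [0, 0, -0.7],
    [0, 0, -0.7],
    [0, 0, -0.7],
    [0, 0, -0.6],
    [0, 0, -0.6],
    [0, 0, 0]
  ],
  "spin": [0, 0, 0, 0, 0, 0, 0, 0]
}}

```text
time: 27.0
position: [0.4601, -0.1254, 0.1688]
eef_rot: [0.707, 0.707, 0.001, 0.002]
force: [0.1, -0.2, -1.5]
finger_gap: 0.023
finger_force: 30.0
```

```bash
python3 box.py 3
```

```text
[ 0.46005336 -0.1254437   0.16875958]
top box zt 0.0876 [0.5063 0.3131] 0.0121
top box zt 0.0881 [0.4671 0.3116] 0.0123
side box zt 0.0849 [0.4639 0.3105] 0.0118
```

```bash
python3 -c "
import cv2,numpy as np
a=cv2.imread('pics/side3.png')[60:180,180:320];b=cv2.imread('pics/top3.png')[190:310,110:250]
cv2.imwrite('pics/c3.png',cv2.resize(np.hstack([a,b]),None,fx=2.8,fy=2.8))"
```

```text
(no output)
```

View pics/c3.png

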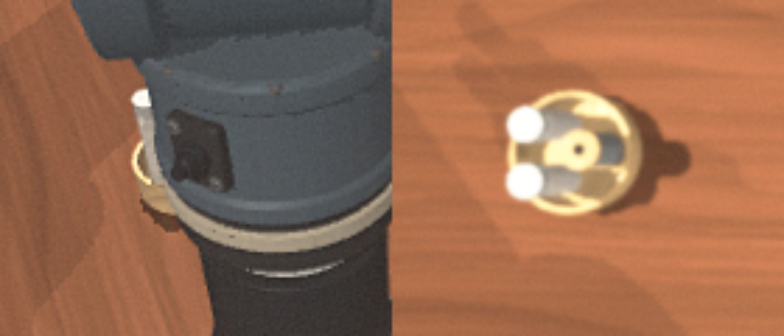

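The box holds all three upright. The spool's top is at crop (578,148) and the vial tops are at (525,123) and (525,182).

Request:
{"name": "apply_moves", "arguments": {
  "offset": [
    [-0.9, 0.2, 0],
    [-1, 0.3, 0],
    [-1, 0.3, 0],
    [-1, 0.3, 0],
    [-1, 0.3, 0],
    [-1, 0.3, 0],
    [-1, 0.2, 0],
    [-0.54, 0.06, 0]
  ],
  "spin": [0, 0, 0, 0, 0, 0, 0, 0]
}}

```text
time: 27.9
position: [0.5176, -0.3501, 0.1647]
eef_rot: [0.707, 0.707, -0.0, -0.001]
force: [-1.7, 0.4, -1.4]
finger_gap: 0.0232
finger_force: 30.0
```

Request:
{"name": "apply_moves", "arguments": {
  "offset": [
    [0, 0, 0],
    [0, 0, 0.5],
    [0, 0, 0.7],
    [0, 0, 0.8],
    [0, 0, 0.7],
    [0, 0, 0.6],
    [0, 0, 0.4],
    [0, 0, 0]
  ],
  "spin": [0, 0, 0, 0, 0, 0, 0, 0]
}}

```text
time: 28.7
position: [0.5167, -0.3471, 0.0535]
eef_rot: [0.707, 0.707, -0.0, -0.002]
force: [-0.2, 0.5, -1.3]
finger_gap: 0.0231
finger_force: 30.0
```

Request:
{"name": "apply_moves", "arguments": {
  "offset": [
    [0, 0, 0.07],
    [0, 0, 0.06],
    [0, 0, 0]
  ],
  "spin": [0, 0, 0]
}}

```text
time: 29.0
position: [0.5182, -0.3484, 0.052]
eef_rot: [0.707, 0.707, 0.0, 0.0]
force: [-0.5, -0.3, -1.0]
finger_gap: 0.0231
finger_force: 30.0
```

Request:
{"name": "apply_moves", "arguments": {
  "offset": [
    [0, 0, 0],
    [0, 0, 0],
    [0, 0, 0],
    [0, 0, 0]
  ],
  "spin": [0, 0, 0, 0],
  "jaw": 0.0
}}

```text
time: 29.4
position: [0.5179, -0.3483, 0.0516]
eef_rot: [0.707, 0.707, 0.0, 0.0]
force: [-1.4, 0.1, -1.8]
finger_gap: 0.0427
finger_force: 0.0
```

Request:
{"name": "apply_moves", "arguments": {
  "offset": [
    [0, 0, -0.2],
    [0, 0, -0.5],
    [0, 0, -0.7],
    [0, 0, -0.7],
    [0, 0, -0.7],
    [0, 0, -0.6],
    [0, 0, -0.4],
    [0, 0, 0]
  ],
  "spin": [0, 0, 0, 0, 0, 0, 0, 0]
}}

```text
time: 30.2
position: [0.5185, -0.3488, 0.1673]
eef_rot: [0.707, 0.707, 0.0, 0.001]
force: [1.0, 0.7, -0.5]
finger_gap: 0.0429
finger_force: 0.0
```

Request:
{"name": "apply_moves", "arguments": {
  "offset": [
    [1, 0.1, 0],
    [1, 0.1, 0],
    [1, 0.1, 0],
    [1, 0.1, 0],
    [1, 0.1, 0],
    [1, 0.1, 0],
    [1, 0.1, 0],
    [1, 0.1, 0]
  ],
  "spin": [0, 0, 0, 0, 0, 0, 0, 0],
  "jaw": -0.6
}}

```text
time: 31.0
position: [0.5413, -0.107, 0.1645]
eef_rot: [0.707, 0.707, -0.0, -0.001]
force: [-0.1, -0.3, 0.3]
finger_gap: 0.0685
finger_force: 0.0
```

Request:
{"name": "apply_moves", "arguments": {
  "offset": [
    [1, 0.1, 0],
    [1, 0.1, 0],
    [1, 0.05, 0],
    [1, 0, 0],
    [1, 0, 0],
    [0.78, 0, 0],
    [0, 0, 0]
  ],
  "spin": [0, 0, 0, 0, 0, 0, 0]
}}

```text
time: 31.7
position: [0.5487, 0.0675, 0.1645]
eef_rot: [0.706, 0.708, -0.0, -0.001]
force: [-0.0, -0.5, 0.6]
finger_gap: 0.0681
finger_force: 0.0
```

Request:
{"name": "apply_moves", "arguments": {
  "offset": [
    [0, 0, 0.5],
    [0, 0, 0.8],
    [0, 0, 0.8],
    [0, 0, 0.8],
    [0, 0, 0.7],
    [0, 0, 0.6],
    [0, 0, 0.23],
    [0, 0, 0]
  ],
  "spin": [0, 0, 0, 0, 0, 0, 0, 0]
}}

```text
time: 32.5
position: [0.5484, 0.0646, 0.0316]
eef_rot: [0.707, 0.707, -0.001, -0.001]
force: [0.7, -0.3, 0.7]
finger_gap: 0.0683
finger_force: 0.0
```

Request:
{"name": "apply_moves", "arguments": {
  "offset": [
    [0, 0, 0],
    [0, 0, 0],
    [0, 0, 0],
    [0, 0, 0],
    [0, 0, 0],
    [0, 0, 0]
  ],
  "spin": [0, 0, 0, 0, 0, 0],
  "jaw": 1
}}

```text
time: 33.1
position: [0.5499, 0.0651, 0.0336]
eef_rot: [0.707, 0.707, 0.001, 0.001]
force: [-0.0, -1.6, 6.8]
finger_gap: 0.039
finger_force: 29.6
```

Request:
{"name": "apply_moves", "arguments": {
  "offset": [
    [0, 0, -0.2],
    [0, 0, -0.5],
    [0, 0, -0.7],
    [0, 0, -0.8],
    [0, 0, -0.7],
    [0, 0, -0.7],
    [0, 0, -0.6],
    [0, 0, 0]
  ],
  "spin": [0, 0, 0, 0, 0, 0, 0, 0]
}}

```text
time: 33.9
position: [0.5506, 0.0653, 0.1616]
eef_rot: [0.707, 0.707, 0.002, 0.001]
force: [-0.7, -0.5, -0.4]
finger_gap: 0.0392
finger_force: 30.3
```

```bash
python3 box.py 4;python3 -c "
import cv2,numpy as np
a=cv2.imread('pics/side4.png');cv2.imwrite('pics/c4.png',a)"
```

```text
[0.55059389 0.06530102 0.16160388]
top tray zt 0.0873 [ 0.5182 -0.3462] 0.0124
side box zt 0.0847 [0.4859 0.3094] 0.0309
side tray zt 0.0862 [ 0.5158 -0.3486] 0.0124
```

View pics/c4.png

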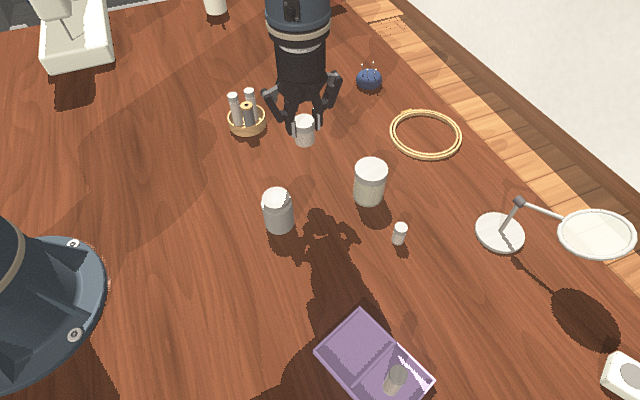

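The pot hangs upright in the jaws at (305,130). The vial stands in the tray's far compartment at (395,378), and the box trio stands at (245,110).

Request:
{"name": "apply_moves", "arguments": {
  "offset": [
    [-0.6, -0.1, 0],
    [-1, -0.2, 0],
    [-1, -0.2, 0],
    [-1, -0.2, 0],
    [-1, -0.2, 0],
    [-1, -0.2, 0],
    [-1, -0.2, 0],
    [-1, -0.2, 0]
  ],
  "spin": [0, 0, 0, 0, 0, 0, 0, 0]
}}

```text
time: 34.8
position: [0.5034, -0.1639, 0.1577]
eef_rot: [0.707, 0.707, -0.0, -0.001]
force: [0.8, 0.1, -0.9]
finger_gap: 0.0392
finger_force: 30.3
```

Request:
{"name": "apply_moves", "arguments": {
  "offset": [
    [-1, -0.2, 0],
    [-1, -0.1, 0],
    [-1, -0.1, 0],
    [-0.6, 0, 0],
    [-0.26, 0, 0],
    [0, 0, 0]
  ],
  "spin": [0, 0, 0, 0, 0, 0]
}}

```text
time: 35.4
position: [0.4923, -0.2788, 0.1581]
eef_rot: [0.707, 0.707, -0.0, -0.0]
force: [-0.6, 0.6, -1.3]
finger_gap: 0.0391
finger_force: 30.3
```

Request:
{"name": "apply_moves", "arguments": {
  "offset": [
    [0, 0, 0.4],
    [0, 0, 0.7],
    [0, 0, 0.8],
    [0, 0, 0.8],
    [0, 0, 0.7],
    [0, 0, 0.5],
    [0, 0, 0.13],
    [0, 0, 0]
  ],
  "spin": [0, 0, 0, 0, 0, 0, 0, 0]
}}

```text
time: 36.2
position: [0.4921, -0.2772, 0.0371]
eef_rot: [0.707, 0.708, -0.0, -0.0]
force: [0.5, -0.6, -1.5]
finger_gap: 0.039
finger_force: 30.9
```

Request:
{"name": "apply_moves", "arguments": {
  "offset": [
    [0, 0, 0],
    [0, 0, 0],
    [0, 0, 0],
    [0, 0, 0],
    [0, 0, 0]
  ],
  "spin": [0, 0, 0, 0, 0],
  "jaw": -0.4
}}

```text
time: 36.7
position: [0.4923, -0.2787, 0.0377]
eef_rot: [0.707, 0.707, -0.0, 0.0]
force: [-0.4, -1.0, -0.7]
finger_gap: 0.06
finger_force: 0.0
```

Request:
{"name": "apply_moves", "arguments": {
  "offset": [
    [0, 0, -0.2],
    [0, 0, -0.5],
    [0, 0, -0.7],
    [0, 0, -0.8],
    [0, 0, -0.8],
    [0, 0, -0.8],
    [0, 0, -0.6],
    [0, 0, 0]
  ],
  "spin": [0, 0, 0, 0, 0, 0, 0, 0]
}}

```text
time: 37.5
position: [0.4935, -0.2794, 0.1726]
eef_rot: [0.707, 0.707, 0.001, 0.002]
force: [-0.1, -0.8, 0.0]
finger_gap: 0.0594
finger_force: 0.0
```

Request:
{"name": "apply_moves", "arguments": {
  "offset": [
    [1, -0.5, 0],
    [1, -0.5, 0],
    [1, -0.5, 0],
    [1, -0.5, 0],
    [1, 0, 0],
    [1, 0, 0],
    [1, 0, 0],
    [0, 0, 0]
  ],
  "spin": [0, 0, 0, 0, 0, 0, 0, 0]
}}

```text
time: 38.3
position: [0.4318, -0.0662, 0.1693]
eef_rot: [0.706, 0.708, 0.0, -0.0]
force: [-0.1, -0.8, 0.9]
finger_gap: 0.0601
finger_force: 0.0
```

```bash
python3 box.py 5;python3 -c "
import cv2,numpy as np
a=cv2.imread('pics/side5.png');b=cv2.imread('pics/top5.png');cv2.imwrite('pics/c5.png',cv2.resize(np.vstack([a[50:,100:],b[120:300,100:]]),None,fx=1.1,fy=1.1))"
```

```text
[ 0.43177674 -0.0661913   0.16931566]
top box zt 0.0871 [0.5058 0.3129] 0.0123
top box zt 0.088 [0.467  0.3118] 0.0122
top tray zt 0.0873 [ 0.5184 -0.3466] 0.0121
top tray zt 0.0541 [ 0.4927 -0.274 ] 0.0195
side tray zt 0.0526 [ 0.4901 -0.2765] 0.0201
side tray zt 0.0862 [ 0.5162 -0.3488] 0.012
```

View pics/c5.png

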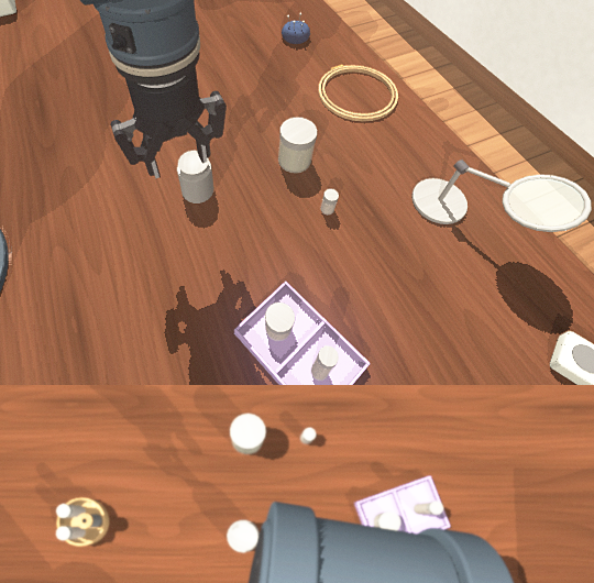

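All five stand upright in their places: pot and vial in separate tray compartments at (280,325) and (327,360), and the trio in the box at (80,520). The bystanders haven't moved and the arm is clear of everything, so I'm handing the job in.

```bash
python3 -c "
from rig import job
print(job.finish_job())"
```

```text
the job is handed in; nothing more can be done
None
```

The job is handed in with no verdict returned: on the last pictures, two tall vials and the spool stood upright in the round box, the third vial and the pot stood in separate tray compartments, the short vial, jar and dispenser looked undisturbed, and the gripper was empty and clear at about 38 s.

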